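# Fit the chopping blade of a food processor

## Task

Get the food processor ready for chopping nuts: lift its loose lid off the bowl and set it down flat, right way up, on the wooden board. Then take the steel chopping blade from the attachment tray, slip its hub over the drive spindle in the bowl, turn it until the splines mesh and, without forcing it, slide it fully home. Finish with the blade still in your grip, pressing it firmly down onto its seat so it cannot ride up while I add the nuts, and leave the dough tool and everything else on the counter undisturbed.

Things in the scene. Friction and masses are not known exactly. Their poses are not given: they have to be found in the camera images.
- processor: compact food processor fixed on the counter: round white motor base (176 mm across, 90 mm tall, control panel with dial on its -x side) carrying a clear bowl, locked on, with a D-shaped handle on the -x side reaching 121 mm from the axis. Bowl: inner radius 65, outer 70 mm, floor 95 and rim 183 mm above the counter. Origin: centre of the underside; z up along the bowl and spindle axis.
- bowl_rim (a point): centre of the bowl's mouth, on the axis, 183 mm above the counter
- spindle_tip (a point): top of the steel drive spindle on the bowl's axis, 155 mm above the counter. The spindle has stopped at an unknown angle; it turns only against stiff motor drag (about 0.3 N m), so a hub turned on it under light load does not drag it round.
- rib_top (a point): on the spindle's axis, 4 mm below the tip: height of the pointed tops of its six straight ribs (splines). The spindle is a shaft of radius 8 mm; the ribs stand 60 degrees apart, 4 mm wide, reach out to radius 13.5 mm and run down to the seat.
- seat: flat grey collar, radius 26 mm, fixed on the bowl's floor at the foot of the spindle: the underside of the blade's hub rests on it when home. Origin: centre of its top face, 56 mm below the spindle tip, 99 mm above the counter; z up.
- lid: clear round lid, 145 mm across, loose on the bowl (not locked): a 5 mm flange rests on the bowl's rim and an 8 mm deep boss of radius 61 mm sits inside the bowl. Mass about 0.16 kg. Origin: centre of the boss's underside, z up; set down, it stands on that underside. It carries a white feed chute closed by its pusher, see chute_top.
- chute_top (a point): top centre of the lid's feed chute, 70 mm above the lid's origin and 25 mm from the lid's axis towards the lid's +x. The chute is a rectangular block 48 mm along the lid's x, 36 mm along its y, 57 mm tall: grip it across the 36 mm (the lid's y).
- board: wooden chopping board, fixed on the counter, 220 mm (its x) by 180 mm (its y), 18 mm thick, empty. Origin: centre of its underside, z up. It lies on one side of the processor, the attachment tray on the other.
- tray: shallow grey plastic tray for the attachments, fixed, 300 mm (its x) by 165 mm (its y), floor 4 mm and edge 13 mm above the counter. Origin: centre of its underside.
- blade: chopping blade, upright on the tray at its near or far end: white plastic hub 39 mm across (49 at its flared foot), 64 mm tall, with two thin curved steel wings at different heights reaching 57 mm from the axis; on the hub a flat finger grip, 34 mm along the blade's x, 20 mm thick along its y, 32 mm tall, so 96 mm overall. About 0.13 kg. Origin: centre of the hub's underside; z up along its axis.
- blade_teeth (a point): on the blade's axis, 30 mm above its origin. The hub is a tube open below: bore radius 15 mm, mouth flared to 20 mm, plain up to here, then six inner teeth (4 mm wide, in to radius 10.2 mm, 60 degrees apart). At a wrong angle they stop on the ribs' tops, hub underside 22 mm above the seat; well centred and within 8 degrees of meshing it slides down. A 60 degree turn always meets a mesh.
- blade_grip (a point): point to grip the blade at: centre of its finger grip, 88 mm above the blade's origin and 8 mm below its top; close the fingers along the blade's y (20 mm). The fingertips then stand about 5 mm above the hub's shoulder.
- dough_tool: dough tool, not wanted: white plastic hub and finger grip as the blade's but only 78 mm tall overall, with two straight stubby plastic paddles reaching 45 mm; stands upright at the other end of the tray. Origin: centre of its underside.
- nut_jar: amber glass jar with a white cap, 84 mm across, 125 mm tall; a bystander. Origin: centre of its underside.
- spread_jar: amber glass jar with a paper label and steel cap, 74 mm across, 105 mm tall; a bystander. Origin: centre of its underside.
- tin: food tin, 74 mm across, 100 mm tall; a bystander. Origin: centre of its underside.
- spice_a: small glass spice jar with black cap, 42 mm across, 90 mm tall, beside the processor; a bystander. Origin: centre of its underside.
- spice_b: small glass spice jar with black cap, 42 mm across, 90 mm tall, beside the processor; a bystander. Origin: centre of its underside.
Mind the look-alikes: they are no part of the job. Leave any blue, red or yellow look-alike of the lid alone.

How it is judged:
By the outcome, as a careful person would: the job done as asked, in the order asked, and still so for the second after the job is handed in, while the arm keeps its last pose, push and grip.
It also fails if it takes over 64 s, if anything falls off the work surface, if the arm or the gripper's body presses on something with over 40 N, if the wrist force passes 120 N, or if a joint passes its speed limit or range.

## Robot

A 6-joint arm with a two-finger parallel gripper is mounted at the origin on the work surface. World frame = base frame: x ahead of the robot, y to its left, z up, the work surface at z = 0. Lengths are in mm, angles in rad, forces in N, time in s.
With the tool pointing down it reaches from about 275 to 825 mm from the base axis. Payload 5.2 kg.
Tool frame: the origin (TCP) lies between the finger pads; the fingertips stand ctrl.nose_length ahead of it and the grasp point (between the pads) lies 8 mm behind it (ctrl.nose_length is the distance from the TCP to the fingertips, in mm); z points along the fingers, y is the line along which they close (so a half turn about z gives the same grasp; the last joint's range is limited). The gripper opens to 93 mm and grips with 3 to 60 N. Pads are 15 mm wide; open, the fingers measure 128 mm over their backs; the gripper's body (75 mm by 188 mm) begins 65 mm behind the grasp point.
Start: joints at [-1.424, 0.259, 1.535, -0, 1.348, -0.203], TCP at [188.511, -516.69, 229.653] pointing down, gripper open.
Joint ranges: [-3.14, 3.14], [-0.91, 2.08], [0.19, 2.58], [-1.22, 4.36], [0.22, 2.71], [-3.12, 3.12]. Speed limits (rad/s): [2.57, 2.57, 3.14, 3.14, 3.14, 3.14].

## Interface

Orientations are given as a unit quaternion [x, y, z, w].
In Python, from bench import ctrl gives the robot as it stands.
- The arm moves only by the tool drive_tool, never from a script. Its argument "increments" is a list that holds one entry, the list of rows, each a list of 4 numbers: the shift along the tool's x, y, z in mm, then the turn about the tool's z in degrees. In form: [[[dx, dy, dz, roll], ...]]. A call has exactly 10 rows; each row shifts and turns the commanded pose from where the row before left it, along the tool's axes as they then stand; what a row does not reach is not made up. A row lasts 1/12 s, in which the tool goes at most 41.7 mm and 7.16 degrees, less where a joint would pass 70% of its speed; a pose out of reach is approached as far as the arm can. A call is refused whole if a number of a shift passes 41.7 or a number of a turn 7.16, either way. A call with a gripper value outside its range is refused whole. "gripper" is the closure, from -1 (fully open) to 1 (shut), set as the call begins (left out, the last holds). The fingers move at their own pace and stop on an object; "squeeze" is the grip in N (left out, the last holds). Time passes only in rows, so rows that do not move let the fingers close, or fill a call up. It gives the time, the measured TCP pose, the force, the opening and the grip force at its end, in the units of the state.
- ctrl.observe(): the state, without advancing time (a new reading comes with each control period).
- ctrl.capture(name): name is "scene" or "top" or "wrist"; returns a dict with "image" (384x512x3 uint8, red, green, blue), "fx", "fy", "cx", "cy" (pixels), "k1" (the pictures are not rectified: a ray, as slopes to the right and down, at radius r is drawn at 1 + k1 r^2 times it, then the intrinsics apply), "xyz" and "attitude" of the camera in the world; the wrist camera has in their place "mount" (4x4, takes a point from camera to tool coordinates, whose origin is the TCP and whose axes are the flange's). Camera axes: x right, y down, z forward; pixel columns grow to the right and rows downward; lengths in mm; the calibration is good to about 2 mm. A picture is of the moment at which its call begins: read the wrist's pose just before it. There is no depth.
- ctrl.finish_job(): hands the job in; it is judged then, once.
Trained networks look in a picture, given as the dict that the camera call returned (one of the last four; its "shot" number tells which), for a name from the list of things; names that differ only in an ending like _2 or _b are one class to them, and where a whole thing is asked for, a point or a joint stands for the part that bears it (a point fixed in the world has none). Each returns a list of dicts, best first, with "confidence" (0 to 1); they miss things now and then, are a little off and sometimes report something else, mostly with a low value. They report only what shows in the picture. A call takes as long as a camera call. They do not tell look-alikes from the thing itself.
- ctrl.find_in(picture, name): "location" ([x, y, z] in mm, in world coordinates, good to about 4 mm: the middle of the surface that is visible of it).
- ctrl.outline_of(picture, name): "region" (384x512 bool, what is visible of it).
The state is a dict: "time": time; "joints": joint angles; "qd": joint speeds; "effort": joint torques, N m; "position": TCP position; "tcp_rot": TCP orientation; "contact_force": force on the tool from outside, world axes, zero at the start; "moment": the same for the moment, N m; "grip_width": finger opening in mm; "grasp_force": force on a finger pad.
Only numpy, scipy, OpenCV 4.12 (cv2) and the standard library are available. Lean on these libraries where they do the work, as an engineer would, in place of code of your own. Each camera call takes 0.05 s, during which the arm holds its last target. There are 200 camera calls.

## Working session

There is one attempt and no reset: what is moved stays moved. The work goes in short steps, Python scripts to look and compute and a tool call to move; the robot and the scene stay as the last step left them, time stands still between calls to the robot, and variables do not carry over. Pictures are saved under pics/ and viewed, at most 10 in all, crops included, and the job is handed in when it is done.

Besides the shell and the picture viewer there is one more tool, called after ">>>" as name([rows], argument=value, ...), one row to a line, values as JSON. drive_tool: Moves the arm, as the interface text tells. Its arguments: {"type":"object","properties":{"increments":{"type":"array"},"gripper":{"type":"number"},"squeeze":{"type":"number"}},"required":["increments"]}

```bash
ls; mkdir -p pics
cat > h.py <<'E'
import numpy as np,cv2
from scipy.spatial.transform import Rotation as R
from bench import ctrl
def pose():
    s=ctrl.observe(); return np.array(s["position"]),R.from_quat(s["tcp_rot"])
def cam(name):
    p,r=pose(); c=ctrl.capture(name)
    if name=="wrist":
        T=np.eye(4);T[:3,:3]=r.as_matrix();T[:3,3]=p
        c["T"]=T@np.array(c["mount"])
    else:
        a=np.array(c["attitude"],float);T=np.eye(4)
        T[:3,:3]=a if a.shape==(3,3) else R.from_quat(a).as_matrix();T[:3,3]=c["xyz"];c["T"]=T
    return c
def proj(c,P):
    P=np.atleast_2d(P).astype(float);q=(P-c["T"][:3,3])@c["T"][:3,:3]
    s=q[:,:2]/q[:,2:];k=1+c["k1"]*(s**2).sum(1,keepdims=True)
    return s*k*[c["fx"],c["fy"]]+[c["cx"],c["cy"]]
def ray(c,uv,z):
    uv=np.atleast_2d(uv).astype(float);d=(uv-[c["cx"],c["cy"]])/[c["fx"],c["fy"]];s=d.copy()
    for _ in range(20): s=d/(1+c["k1"]*(s**2).sum(1,keepdims=True))
    v=np.c_[s,np.ones(len(s))]@c["T"][:3,:3].T;o=c["T"][:3,3]
    return o+v*((z-o[2])/v[:,2:])
def save(c,n,box=None,sc=1):
    im=c["image"][:,:,::-1]
    if box: im=im[box[1]:box[3],box[0]:box[2]]
    cv2.imwrite("pics/"+n,cv2.resize(np.ascontiguousarray(im),None,fx=sc,fy=sc,interpolation=cv2.INTER_CUBIC))
E
python3 - <<'E'
from h import *
np.set_printoptions(precision=1,suppress=True)
print(ctrl.nose_length)
cs=[cam("scene"),cam("top")]
im=np.vstack([c["image"] for c in cs])[:,:,::-1]
im=np.hstack([c["image"] for c in cs])[:,:,::-1]
cv2.imwrite("pics/a.png",cs[0]["image"][:,:,::-1]);cv2.imwrite("pics/b.png",cv2.resize(cs[1]["image"][:,:,::-1],(800,600)))
for c in cs:
  print(c["T"][:3,3])
  for n in "processor lid chute_top board tray blade blade_grip dough_tool nut_jar spread_jar tin spice_a".split():
    for f in ctrl.find_in(c,n)[:3]: 
      l=np.array(f["location"]);print(n,round(f["confidence"],2),l,proj(c,l)[0])
print(ctrl.observe()["time"])
E
```

```text
pics
11.0
[1223.5 -373.   890. ]
processor 0.95 [599.5 -91.3  89.9] [279.6 239.2]
lid 0.92 [559.8 -62.2 193.5] [284.2 200. ]
lid 0.9 [ 376.2 -499.1   12.6] [126.9 242.3]
lid 0.65 [ 211.9 -308.1    8.3] [177.5 193.4]
chute_top 0.97 [ 372.9 -497.4   11.8] [127.4 241.5]
chute_top 0.84 [568.  -67.1 189.7] [283.8 203.5]
chute_top 0.75 [ 793.2 -232.3  103.8] [256.6 312.8]
board 0.91 [567.4 282.   16.4] [382.3 213.3]
blade 0.55 [564.8 -72.5 186.3] [281.4 204.2]
blade_grip 0.83 [ 474.4 -282.7   39.3] [202.9 239.1]
nut_jar 0.75 [ 791.5 -230.1  101.3] [257.2 312.4]
nut_jar 0.47 [ 476.6 -280.2   43.2] [203.7 238.5]
spread_jar 0.65 [785.8 -58.3  86.8] [322.  289.9]
spread_jar 0.29 [732.1 129.3  62.2] [373.2 256.8]
tin 0.69 [780.2 204.6  90.2] [409.8 255. ]
spice_a 0.93 [729.  127.6  62.2] [372.1 256.2]
spice_a 0.83 [ 729.2 -146.2   64.2] [279.8 288.3]
[ 332.8  -86.5 1608.4]
processor 0.84 [467.6 -83.6  70.7] [244.2 200. ]
lid 0.94 [292.6 241.   14.6] [157.3 251.3]
lid 0.73 [ 346.4 -499.3   12.1] [357.  230.6]
lid 0.71 [538.1 -55.  189. ] [234.9 176.2]
chute_top 0.96 [288.5 241.5  13.4] [157.2 252.5]
chute_top 0.74 [539.4 -52.6 191.5] [234.2 175.7]
chute_top 0.65 [ 344.7 -498.    11.8] [356.6 231.1]
board 0.8 [542.1 289.2  20. ] [143.8 184.2]
board 0.23 [ 539.9 -281.     1.9] [295.8 181.1]
tray 0.71 [ 536.7 -278.9    3.4] [295.3 181.9]
blade 0.62 [ 464.2 -272.4   40.9] [295.6 200.1]
blade_grip 0.77 [ 460.1 -271.1   44.4] [295.4 201.2]
blade_grip 0.66 [539.1 -52.  188.4] [234.  175.9]
dough_tool 0.63 [ 603.5 -277.4   43.8] [295.4 162.6]
nut_jar 0.5 [ 535.2 -277.5    2.7] [295.  182.3]
nut_jar 0.24 [709.5 136.4  89.5] [181.5 134.7]
spread_jar 0.85 [756.3 -50.9 101.1] [232.9 119.9]
spread_jar 0.52 [538.4 -54.4 190.3] [234.7 176. ]
tin 0.79 [755.7 217.9 100.2] [158.3 122.1]
tin 0.25 [758.8 -52.7 102.3] [233.3 119.1]
spice_a 0.52 [709.4 135.4  91.6] [181.7 134.6]
spice_a 0.45 [ 704.6 -142.7   89.3] [258.6 134. ]
1.3
```

View pics/a.png

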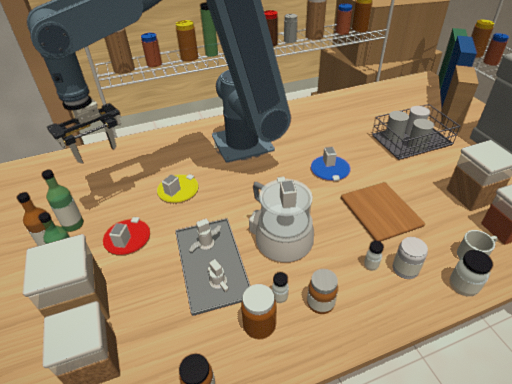

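View pics/b.png

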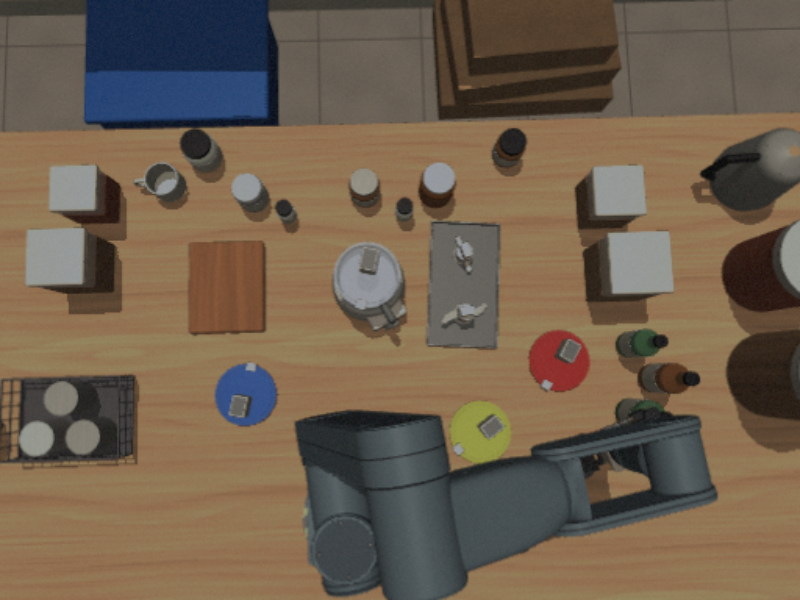

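a.png: clear lid on the processor at (285,200). The look-alikes are the blue lid (330,167), the red lid (126,236) and the yellow lid (178,188). The curved-wing blade is at the tray's near end (205,235), and the dough tool is at the far end (217,273). b.png agrees: lid (368,277), board (227,286), blade (465,313), dough tool (463,252). I choose the clear lid and the winged blade.

Run:
```python
from h import *
np.set_printoptions(precision=2,suppress=True)
p,r=pose();print(p,r.as_matrix())
c=cam("wrist");print(c["mount"],c["fx"],c["cx"],c["cy"],c["k1"])
c=cam("top")
for n,z in [("lid",188),("blade",60),("board",18),("processor",90),("tray",8)]:
  for f in ctrl.outline_of(c,n)[:3]:
    cnt=max(cv2.findContours(f["region"].astype(np.uint8),cv2.RETR_EXTERNAL,cv2.CHAIN_APPROX_NONE)[0],key=cv2.contourArea)
    rc=cv2.minAreaRect(cnt);print(n,round(f["confidence"],2),rc,ray(c,rc[0],z)[0])
# lid chute and rim by top-view pixel
print("rim c",ray(c,[[235.5,177]],188),"chute",ray(c,[[369*.64,259*.64]],245),"grip blade",ray(c,[[465*.64,313*.64]],96))
```

```text
[ 188.51 -516.67  229.63] [[ 0.94  0.34 -0.  ]
 [ 0.34 -0.94  0.  ]
 [ 0.   -0.   -1.  ]]
[[  -0.     -0.96   -0.27   75.17]
 [   1.     -0.      0.      0.04]
 [  -0.     -0.27    0.96 -153.69]
 [   0.      0.      0.      1.  ]] 337.1160392170429 261.3156423790403 192.5025002450412 -0.0036784365266740796
lid 0.9 ((307.5, 275.5), (39.0, 39.0), 90.0) [ 204.15 -283.37  188.  ]
lid 0.67 ((155.75001525878906, 252.25003051757812), (38.18376159667969, 38.890872955322266), 45.0) [294.15 210.39 188.  ]
lid 0.66 ((235.0, 176.0), (42.0, 42.0), 90.0) [538.83 -55.29 188.  ]
blade 0.76 ((296.5, 200.5), (13.0, 27.0), 90.0) [ 461.14 -273.48   60.  ]
board 0.81 ((144.5, 183.5), (59.0, 49.0), 90.0) [544.8  286.92  18.  ]
processor 0.57 ((239.48780822753906, 196.10975646972656), (30.032501220703125, 45.328125), 77.90524291992188) [480.23 -67.26  90.  ]
tray 0.69 ((233.0, 120.0), (26.0, 20.0), 90.0) [782.01 -49.26   8.  ]
tray 0.61 ((235.00003051757812, 175.50001525878906), (41.719295501708984, 40.305084228515625), 45.0) [566.84 -51.39   8.  ]
tray 0.57 ((296.9620056152344, 181.1021270751953), (45.07666015625, 81.12419891357422), 1.9749339818954468) [ 538.81 -284.65    8.  ]
rim c [[535.4  -56.88 188.  ]] chute [[563.82 -61.14 245.  ]] grip blade [[ 458.68 -273.07   96.  ]]
```

>>> drive_tool([
  [[0,0,-12,6.4],[0,0,-12,6.4],[0,0,-12,6.4],[0,0,-12,6.4],[0,0,-12,6.4],[18,-35,0,0],[18,-35,0,0],[18,-35,0,0],[18,-35,0,0],[18,-35,0,0]],
], gripper=-1)

```text
time: 2.48
position: [313.5, -362.7, 289.8]
tcp_rot: [0.995, -0.105, 0.0, 0.0]
contact_force: [0.5, -0.9, -1.0]
grip_width: 93.1
grasp_force: 0.0
```

>>> drive_tool([
  [[18,-35,0,0],[18,-35,0,0],[18,-35,0,0],[18,-35,0,0],[18,-35,0,0],[18,-35,0,0],[18,-35,0,0],[18,-35,0,0],[18,-35,0,0],[0,0,0,0]],
])

```text
time: 3.32
position: [539.7, -84.0, 289.4]
tcp_rot: [0.995, -0.101, 0.001, -0.001]
contact_force: [-1.8, -0.7, 1.1]
grip_width: 93.2
grasp_force: 0.0
```

Run:
```python
from h import *
np.set_printoptions(precision=2,suppress=True)
p,r=pose();print(p,r.as_matrix()[:,0])
c=cam("wrist");save(c,"c.png",sc=1.5)
for n in ["chute_top","lid"]:
  for f in ctrl.find_in(c,n)[:2]:print(n,f["confidence"],np.array(f["location"]),proj(c,f["location"]))
print(ctrl.observe()["time"])
```

```text
[539.68 -83.98 289.37] [ 0.98 -0.2   0.  ]
chute_top 0.86 [260.  193.7  12.3] [[123.49 367.  ]]
chute_top 0.8 [556.  -59.7 186.1] [[226.69 181.93]]
lid 0.9 [555.7 -62.2 189.2] [[229.5  182.63]]
lid 0.78 [263.1 196.2   9.3] [[122.1 364.2]]
3.4667
```

View pics/c.png

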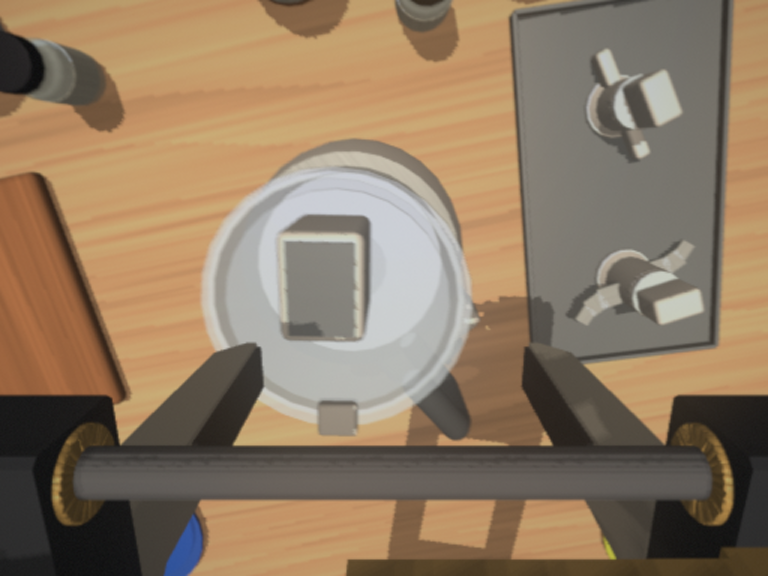

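Close view: clear lid with its white chute, chute top corners at (277,234), (366,234), (363,339) and (281,338). Blade grip top is near (670,305), and the dough tool is above it at (655,97). The choice is confirmed.

Run:
```python
from h import *
np.set_printoptions(precision=2,suppress=True)
p,r=pose();c=cam("wrist")
uv=np.array([[277,234],[366,234],[363,339],[281,338]])/1.5
q=ray(c,uv,245);print(q[:,:2]);m=q.mean(0)
d=(q[0]+q[1]-q[2]-q[3])/2;print("size",np.linalg.norm(d),np.linalg.norm(q[0]-q[1]),np.linalg.norm(q[2]-q[3]),"x heading",np.degrees(np.arctan2(d[1],d[0])), "centre",m)
# rim ellipse of flange: left/right/top/bottom
e=ray(c,np.array([[203,292],[470,285],[333,168],[337,425]])/1.5,186);print("flange",e[:,:2],e.mean(0))
M=r.as_matrix();print("tool x heading",np.degrees(np.arctan2(M[1,0],M[0,0])),"delta tool",M.T@(m-p))
b=ray(c,np.array([[637,291],[694,291],[703,316],[655,324]])/1.5,96);print("blade",b[:,:2],b.mean(0))
bd=ray(c,np.array([[42,174],[127,400]])/1.5,18);print("board edge",bd)
```

```text
[[586.31 -53.86]
 [579.07 -88.27]
 [536.02 -77.29]
 [543.53 -43.78]]
size 44.18281852790551 35.15965262338957 34.341640185080465 x heading -13.783793926528418 centre [561.23 -65.8  245.  ]
flange [[ 557.36    8.07]
 [ 532.04 -130.94]
 [ 605.32  -74.47]
 [ 465.6   -42.75]] [540.08 -60.02 186.  ]
tool x heading -11.86534787075552 delta tool [ 19.5  -28.11  44.36]
blade [[ 475.68 -256.16]
 [ 467.27 -296.16]
 [ 446.79 -301.71]
 [ 447.78 -267.13]] [ 459.38 -280.29   96.  ]
board edge [[646.9  180.91  18.  ]
 [436.94 183.75  18.  ]]
```

>>> drive_tool([
  [[10,-14,0,1],[10,-14,0,1],[0,0,0,0],[0,0,9,0],[0,0,9,0],[0,0,9,0],[0,0,9,0],[0,0,0,0],[0,0,0,0],[0,0,0,0]],
])

```text
time: 4.35
position: [562.1, -66.7, 253.8]
tcp_rot: [0.993, -0.122, 0.0, 0.0]
contact_force: [-0.4, 1.3, 0.0]
grip_width: 93.1
grasp_force: 0.0
```

Run:
```python
from h import *
np.set_printoptions(precision=2,suppress=True)
p,r=pose();c=cam("wrist");save(c,"d.png",(100,60,400,300),2)
M=r.as_matrix();print(p,"tool x heading",np.degrees(np.arctan2(M[1,0],M[0,0])),"tilt",M[:,2])
print("grasp axis px at z245,proj in crop:",(proj(c,[[561,-66,245],[p[0],p[1],245]])-[100,60])*2)
```

```text
[562.11 -66.73 253.76] tool x heading -13.969347297119688 tilt [ 0. -0. -1.]
grasp axis px at z245,proj in crop: [[319.1  376.49]
 [320.76 372.13]]
```

View pics/d.png

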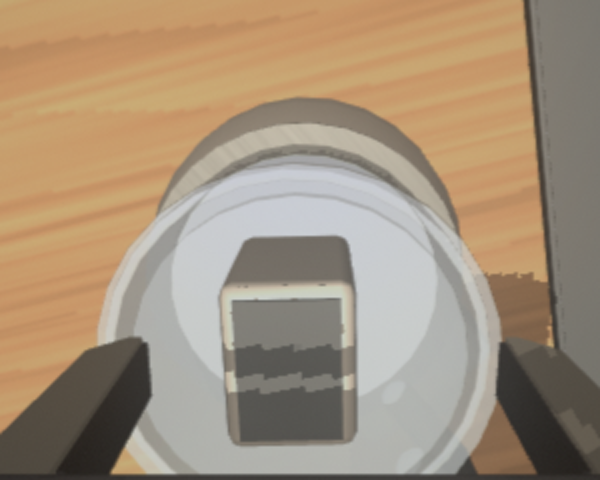

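The chute shows in the crop at (289,363), with corners (220,285), (355,285), (355,443) and (230,443). The fingers are centred at 322, so the tool is about 7 mm off to the right. The arm was still moving when I took the first measurement.

Run:
```python
from h import *
np.set_printoptions(precision=2,suppress=True)
p,r=pose();c=cam("wrist");print(p)
uv=np.array([[220,284],[356,284],[356,444],[229,444]])/2+[100,60]
q=ray(c,uv,245);m=q.mean(0);d=(q[0]+q[1]-q[2]-q[3])/2
M=r.as_matrix();print(q[:,:2],m,np.linalg.norm(d),np.degrees(np.arctan2(d[1],d[0])),"delta tool",M.T@(m-p))
e=ray(c,np.array([[98,310],[500,310]])/2+[100,60],187);print("flange ends",e,np.linalg.norm(e[0]-e[1]),e.mean(0))
e=ray(c,np.array([[300,160]])/2+[100,60],187);print(e)
# left side lower edges: heading of the side edges
for i,j in((3,0),(2,1)):
  v=q[j]-q[i];print(np.degrees(np.arctan2(v[1],v[0])))
```

```text
[562.34 -66.68 254.07]
[[591.9  -47.79]
 [583.6  -81.18]
 [539.29 -70.79]
 [547.61 -37.33]] [565.6  -59.27 245.  ] 45.50924214995477 -13.239301525196304 delta tool [ 1.37 -7.98  9.07]
flange ends [[ 577.62    9.35  187.  ]
 [ 543.94 -126.04  187.  ]] 139.51889908182838 [560.78 -58.34 187.  ]
[[610.86 -71.66 187.  ]]
-13.281305972751966
-13.197294850125902
```

>>> drive_tool([
  [[1,-4,0,0],[1,-4,0,0],[0,0,8,0],[0,0,10,0],[0,0,10,0],[0,0,8,0],[0,0,0,0],[0,0,0,0],[0,0,0,0],[0,0,0,0]],
])

```text
time: 5.28
position: [566.3, -59.4, 218.1]
tcp_rot: [0.993, -0.122, 0.0, 0.0]
contact_force: [0.5, 0.3, -0.2]
grip_width: 93.0
grasp_force: 0.0
```

>>> drive_tool([
  [[0,0,0,0],[0,0,0,0],[0,0,0,0],[0,0,0,0],[0,0,0,0],[0,0,0,0],[0,0,0,0],[0,0,0,0],[0,0,0,0],[0,0,0,0]],
], gripper=1, squeeze=25)

```text
time: 6.12
position: [566.1, -59.2, 217.6]
tcp_rot: [0.993, -0.122, 0.0, -0.0]
contact_force: [0.6, 0.5, -0.3]
grip_width: 35.8
grasp_force: 24.9
```

>>> drive_tool([
  [[0,0,-5,0],[0,0,-15,0],[0,0,-20,0],[0,0,-20,0],[0,0,-15,0],[-2,-10,0,0],[-5,-20,0,0],[-7,-30,0,0],[-7,-30,0,0],[-7,-30,0,0]],
])

```text
time: 6.95
position: [567.0, 65.7, 291.4]
tcp_rot: [0.993, -0.122, -0.001, -0.0]
contact_force: [0.4, -0.7, -2.2]
grip_width: 35.8
grasp_force: 24.9
```

>>> drive_tool([
  [[-7,-30,0,0],[-7,-30,0,0],[-7,-30,0,0],[-7,-30,0,0],[-7,-30,0,0],[-7,-30,0,0],[-5,-20,0,0],[-2,-10,0,0],[0,0,0,0],[0,0,0,0]],
])

```text
time: 7.78
position: [570.4, 279.5, 291.7]
tcp_rot: [0.993, -0.121, -0.001, 0.001]
contact_force: [0.5, -0.8, -2.4]
grip_width: 35.9
grasp_force: 24.9
```

Run:
```python
from h import *
np.set_printoptions(precision=2,suppress=True)
p,r=pose();c=cam("wrist");print(p)
t=cam("top")
a=c["image"];b=cv2.resize(t["image"][150:246,80:280],(512,246))
cv2.imwrite("pics/e.png",np.vstack([a,b])[:,:,::-1][:600])
for k in(c,t):
  for n in ["board"]:
    for f in ctrl.outline_of(k,n)[:2]:
      cnt=max(cv2.findContours(f["region"].astype(np.uint8),cv2.RETR_EXTERNAL,cv2.CHAIN_APPROX_NONE)[0],key=cv2.contourArea)
      q=ray(k,cnt[:,0,:],18)[:,:2].astype(np.float32);rc=cv2.minAreaRect(q);print(n,f["confidence"],rc)
print(ctrl.observe()["time"],ctrl.observe()["grip_width"])
```

```text
[570.4  279.52 291.71]
board 0.93 ((596.3313598632812, 288.5564880371094), (178.22433471679688, 119.08406066894531), 89.5180435180664)
board 0.66 ((552.0565795898438, 303.075439453125), (83.806884765625, 92.99579620361328), 14.700718879699707)
board 0.65 ((546.685791015625, 262.4388122558594), (133.52931213378906, 226.41363525390625), 89.5794448852539)
7.9833 36.197453612534915
```

View pics/e.png

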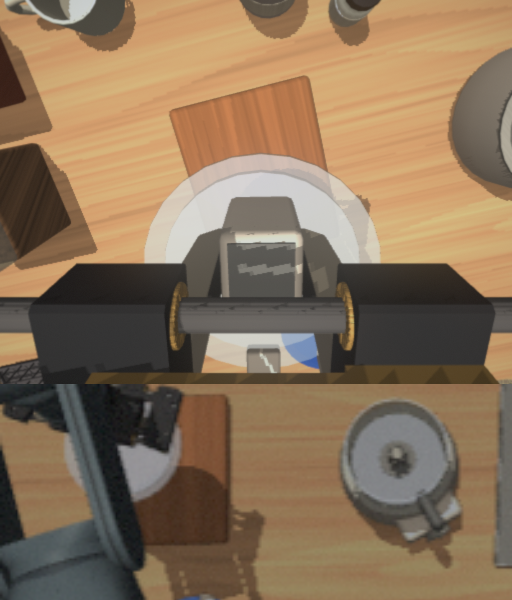

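Wrist view: the held clear lid (262,270) is over the board, whose corners show at (170,110) and (308,77). Below it, the opened bowl shows its spindle at (398,460). The board centre comes out at about (546,288.5), and the lid is already over it.

>>> drive_tool([
  [[0,-3,10,0],[0,0,25,0],[0,0,35,0],[0,0,35,0],[0,0,35,0],[0,0,35,0],[0,0,25,0],[0,0,15,0],[0,0,8,0],[0,0,0,0]],
])

```text
time: 8.82
position: [570.3, 281.5, 67.1]
tcp_rot: [0.993, -0.122, -0.002, 0.001]
contact_force: [-1.0, 0.7, -2.7]
grip_width: 36.0
grasp_force: 24.9
```

>>> drive_tool([
  [[0,0,1,0],[0,0,1,0],[0,0,1,0],[0,0,1,0],[0,0,1,0],[0,0,1,0],[0,0,1,0],[0,0,0,0],[0,0,0,0],[0,0,0,0]],
])

```text
time: 9.65
position: [571.6, 282.5, 62.6]
tcp_rot: [0.993, -0.121, -0.0, -0.0]
contact_force: [-0.1, 0.5, -2.4]
grip_width: 36.2
grasp_force: 24.9
```

>>> drive_tool([
  [[0,0,0.5,0],[0,0,0.5,0],[0,0,0.5,0],[0,0,0.5,0],[0,0,0.5,0],[0,0,0.5,0],[0,0,0,0],[0,0,0,0],[0,0,0,0],[0,0,0,0]],
])

```text
time: 10.48
position: [571.6, 282.5, 60.6]
tcp_rot: [0.993, -0.121, 0.0, -0.0]
contact_force: [-1.5, -0.5, 5.7]
grip_width: 35.9
grasp_force: 24.9
```

>>> drive_tool([
  [[0,0,0,0],[0,0,0,0],[0,0,0,0],[0,0,0,0],[0,0,0,0],[0,0,0,0],[0,0,0,0],[0,0,-10,0],[0,0,-25,0],[0,0,-35,0]],
], gripper=-1)

```text
time: 11.32
position: [569.5, 281.8, 127.8]
tcp_rot: [0.993, -0.122, -0.003, 0.001]
contact_force: [0.5, 0.5, -0.3]
grip_width: 92.2
grasp_force: 0.0
```

>>> drive_tool([
  [[0,0,-35,0],[0,0,-35,0],[0,0,-35,0],[0,0,-35,0],[0,0,-20,0],[-10,10,0,0],[-22,30,0,0],[-22,30,0,0],[-22,30,0,0],[-22,30,0,0]],
])

```text
time: 12.15
position: [443.6, 179.2, 290.2]
tcp_rot: [0.993, -0.121, 0.0, -0.0]
contact_force: [-0.2, -1.6, 1.0]
grip_width: 92.9
grasp_force: 0.0
```

Run:
```python
from h import *
np.set_printoptions(precision=2,suppress=True)
p,r=pose();M=r.as_matrix();print(p,np.degrees(np.arctan2(M[1,0],M[0,0])))
t=cam("top")
for n in ["lid","board","blade","blade_grip","seat","spindle_tip","bowl_rim","blade_teeth"]:
  for f in ctrl.find_in(t,n)[:3]:print(n,round(f["confidence"],2),np.array(f["location"]),proj(t,f["location"]))
cv2.imwrite("pics/f.png",cv2.resize(t["image"][130:260,90:330],(800,433),interpolation=cv2.INTER_CUBIC)[:,:,::-1])
```

```text
[443.55 179.17 290.21] -13.928199433602135
lid 0.79 [293.  258.3  11. ] [[152.77 251.34]]
lid 0.68 [ 346.9 -502.1   16.2] [[358.02 230.45]]
lid 0.61 [ 188.9 -303.3   13.4] [[306.33 275.38]]
board 0.69 [619.1 248.1  15.6] [[154.99 163.7 ]]
blade 0.63 [ 464.3 -270.3   40.9] [[294.99 200.12]]
blade_grip 0.53 [ 461.7 -275.6   42.7] [[296.52 200.74]]
seat 0.26 [616.9 248.1  18.5] [[154.83 164.15]]
spindle_tip 0.65 [530.1 -60.6  94.8] [[237.22 182.12]]
bowl_rim 0.94 [525.4 -59.5  89.4] [[236.98 183.62]]
bowl_rim 0.42 [587.  247.5  29.1] [[154.42 171.58]]
blade_teeth 0.51 [ 460.  -272.    41.3] [[295.51 201.26]]
```

View pics/f.png

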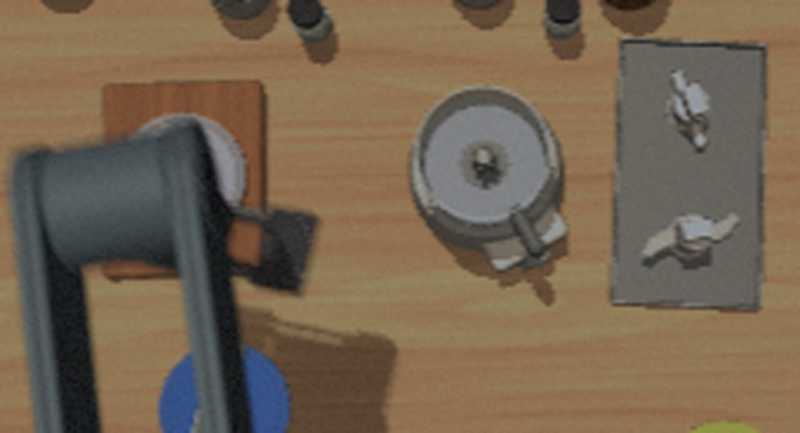

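The lid rests on the board in the crop at (205,165), partly behind the arm. The bowl is open with its spindle at (485,165), and blade and dough tool are unchanged at (690,235) and (690,108).

>>> drive_tool([
  [[21,29,0,0],[21,29,0,0],[21,29,0,0],[21,29,0,0],[21,29,0,0],[21,29,0,0],[21,29,0,0],[0,0,0,0],[0,0,0,0],[0,0,0,0]],
])

```text
time: 13.43
position: [539.0, -52.1, 289.0]
tcp_rot: [0.993, -0.122, -0.001, -0.0]
contact_force: [-0.1, 0.5, 0.1]
grip_width: 92.8
grasp_force: 0.0
```

Run:
```python
from h import *
np.set_printoptions(precision=2,suppress=True)
p,r=pose();print(p,ctrl.observe()["qd"]);c=cam("wrist")
for n in ["seat","spindle_tip","rib_top","bowl_rim"]:
  for f in ctrl.find_in(c,n)[:1]:print(n,round(f["confidence"],2),np.array(f["location"]),proj(c,f["location"]))
u=proj(c,[[541,-54,155]])[0].astype(int);print(u)
x,y=u-[50,45];save(c,"g.png",(int(x),int(y),int(x)+100,int(y)+75),8);print(x,y)
np.savez("g.npz",T=c["T"],image=c["image"],**{k:c[k] for k in("fx","fy","cx","cy","k1")})
```

```text
[539.05 -52.09 288.99] [ 0.02 -0.02  0.01 -0.   -0.    0.  ]
seat 0.79 [551.  -58.2  99.1] [[263.92 159.29]]
spindle_tip 0.82 [534.  -51.1  98.5] [[261.22 176.38]]
rib_top 0.95 [535.8 -53.9 101.1] [[263.42 174.68]]
bowl_rim 0.83 [529.3 -51.4  98.3] [[262.58 180.5 ]]
[262 182]
212 137
```

View pics/g.png

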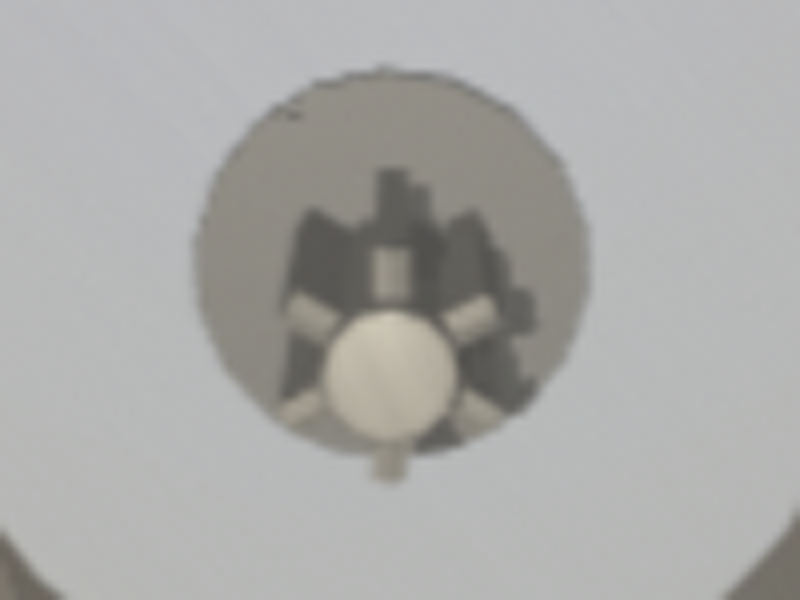

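The crop shows the spindle tip centred at (392,375) and the seat disc centred at (392,262). The six ribs end at about (391,247), (291,302), (494,304), (283,414), (500,420) and (389,484).

Run:
```python
from h import *
np.set_printoptions(precision=2,suppress=True)
c=dict(np.load("g.npz"))
f=lambda a:np.array(a)/8+[212,137]-[.5-.5/8]*2
a=ray(c,f([[392,375]]),155)[0];b=ray(c,f([[392,262]]),99)[0];print(a,b)
rb=ray(c,f([[391,250],[294,300],[490,302],[286,412],[496,418],[389,480]]),151)[:,:2]
g=rb-a[:2];print(np.hypot(*g.T),np.degrees(np.arctan2(g[:,1],g[:,0])), np.degrees(np.arctan2(g[:,1],g[:,0]))%60,rb.mean(0))
print("delta to blade: tool heading -14")
```

```text
[540.8  -52.25 155.  ] [541.59 -52.28  99.  ]
[13.18 13.22 13.08 13.02 13.1  13.26] [ -13.49   41.23  -69.97  100.07 -131.25  164.47] [46.51 41.23 50.03 40.07 48.75 44.47] [541.4  -52.27]
delta to blade: tool heading -14
```

>>> drive_tool([
  [[-3,34,0,0],[-3,34,0,0],[-3,34,0,0],[-3,34,0,0],[-3,34,0,0],[-3,34,0,0],[-3,34,0,0],[0,0,0,0],[0,0,0,0],[0,0,0,0]],
])

```text
time: 14.52
position: [461.2, -277.5, 289.8]
tcp_rot: [0.993, -0.121, 0.0, -0.0]
contact_force: [0.2, 0.5, 0.0]
grip_width: 93.4
grasp_force: 0.0
```

Run:
```python
from h import *
np.set_printoptions(precision=2,suppress=True)
s=ctrl.observe();p,r=pose();print(p,s["joints"],s["qd"]);c=cam("wrist")
for n in ["blade_grip","blade","dough_tool"]:
  for f in ctrl.find_in(c,n)[:2]:print(n,round(f["confidence"],2),np.array(f["location"]),proj(c,f["location"]))
u=proj(c,[[460,-278,90]])[0].astype(int);print(u)
x,y=u-[65,55];save(c,"i.png",(int(x),int(y),int(x)+130,int(y)+98),6);print(x,y)
np.savez("i.npz",T=c["T"],image=c["image"],**{k:c[k] for k in("fx","fy","cx","cy","k1")})
```

```text
[ 461.22 -277.48  289.77] [-0.75  0.2   1.46  0.    1.48  1.06] [ 0.02 -0.01  0.   -0.    0.   -0.  ]
blade_grip 0.74 [ 470.4 -278.2   40.9] [[259.8  154.09]]
blade 0.91 [ 467.6 -277.6   42.8] [[259.87 156.72]]
dough_tool 0.7 [ 599.6 -287.5   49.1] [[239.04  37.62]]
dough_tool 0.18 [ 521.5 -112.5  102.9] [[ 89.59 154.68]]
[261 170]
196 115
```

View pics/i.png

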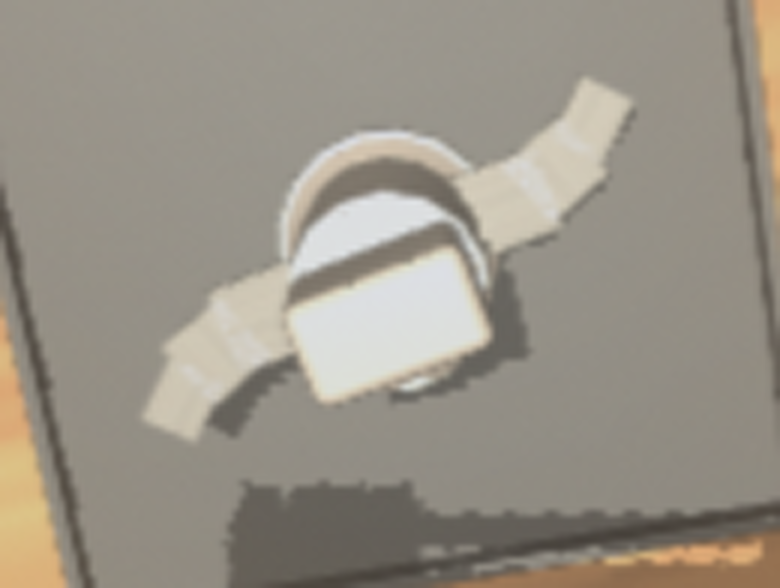

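The crop shows the curved-wing blade. The grip's top corners are (287,312), (457,245), (493,335) and (322,403), and the wing tips are near (605,95) and (170,425).

Run:
```python
from h import *
np.set_printoptions(precision=2,suppress=True)
c=dict(np.load("i.npz"))
q=ray(c,np.array([[287,312],[457,245],[493,335],[322,403]])/6+[196,115]-.42,100)
m=q.mean(0);d=(q[1]+q[2]-q[0]-q[3])/2;e=(q[0]+q[1]-q[2]-q[3])/2
print(m,np.linalg.norm(d),np.linalg.norm(e),np.degrees(np.arctan2(d[1],d[0])),np.degrees(np.arctan2(e[1],e[0])))
# flare foot circle (z=4, r24.5) check
print(ray(c,np.array([[385,129],[280,235]])/6+[196,115],8))
p,r=pose();M=r.as_matrix();print("heading",np.degrees(np.arctan2(M[1,0],M[0,0])),M.T@(m-p))
```

```text
[ 464.86 -277.87  100.  ] 31.822521171906917 17.094394876472975 -81.98627315933027 7.051313104062839
[[ 487.11 -282.69    8.  ]
 [ 470.46 -255.07    8.  ]]
heading -13.832128483545118 [  3.33   0.15 189.84]
```

>>> drive_tool([
  [[0,0,10,6.9],[0,0,10,6.9],[0,0,10,6.9],[0,0,10,6.9],[0,0,10,6.9],[0,0,10,6.9],[0,0,10,6.9],[0,0,10,6.9],[0,0,10,6.9],[0,0,10,6.6]],
])

```text
time: 15.55
position: [461.6, -277.3, 189.4]
tcp_rot: [0.75, -0.662, 0.0, -0.0]
contact_force: [0.1, -1.3, -0.3]
grip_width: 92.8
grasp_force: 0.0
```

>>> drive_tool([
  [[0.5,-1.7,10,0],[0.4,-1.8,10,0],[0,0,10,0],[0,0,10,0],[0,0,5,0],[0,0,0,0],[0,0,0,0],[0,0,0,0],[0,0,0,0],[0,0,0,0]],
])

```text
time: 16.38
position: [464.9, -279.2, 145.3]
tcp_rot: [0.751, -0.66, 0.001, 0.0]
contact_force: [0.2, 0.6, -0.0]
grip_width: 93.0
grasp_force: 0.0
```

Run:
```python
from h import *
np.set_printoptions(precision=2,suppress=True)
p,r=pose();M=r.as_matrix();print(p,np.degrees(np.arctan2(M[1,0],M[0,0])),M[:,2]);c=cam("wrist")
u=proj(c,[[464.9,-277.9,100]])[0].astype(int);print(proj(c,[[464.9,-277.9,100],[p[0],p[1],100]]))
x,y=u-[100,100];save(c,"j.png",(int(x),int(y),int(x)+200,int(y)+150),4);print(x,y)
np.savez("j.npz",T=c["T"],image=c["image"],**{k:c[k] for k in("fx","fy","cx","cy","k1")})
```

```text
[ 464.89 -279.16  145.26] -82.65532964127013 [ 0. -0. -1.]
[[259.96 224.5 ]
 [260.22 222.64]]
159 124
```

View pics/j.png

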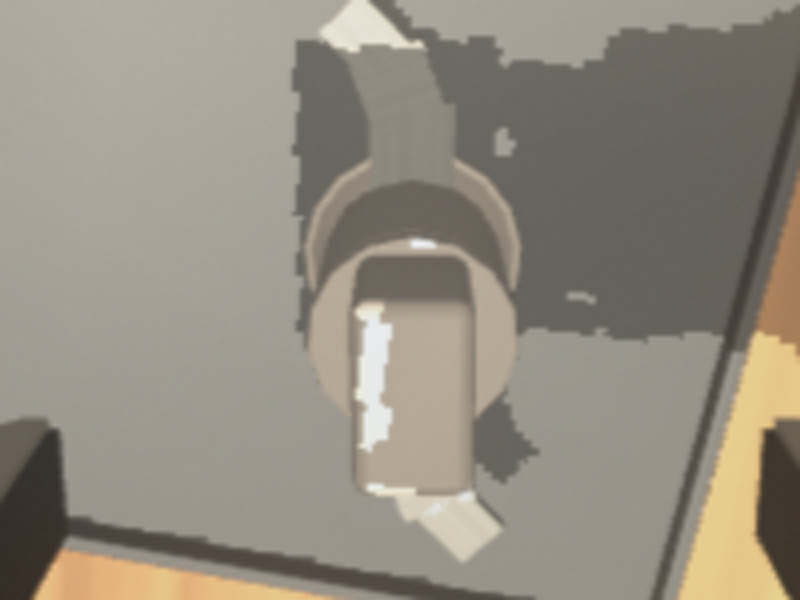

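The grip is centred at crop (413,397) between the fingers, squared up, and about 1 mm right of the tool axis.

>>> drive_tool([
  [[0,1,5,0],[0,0,12,0],[0,0,15,0],[0,0,15,0],[0,0,10,0],[0,0,4,0],[0,0,0,0],[0,0,0,0],[0,0,0,0],[0,0,0,0]],
])

```text
time: 17.27
position: [464.1, -279.4, 84.5]
tcp_rot: [0.751, -0.66, 0.001, 0.0]
contact_force: [1.1, 1.1, -0.5]
grip_width: 93.0
grasp_force: 0.0
```

>>> drive_tool([
  [[0,0,0,0],[0,0,0,0],[0,0,0,0],[0,0,0,0],[0,0,0,0],[0,0,0,0],[0,0,0,0],[0,0,0,0],[0,0,0,0],[0,0,0,0]],
], gripper=1, squeeze=20)

```text
time: 18.1
position: [463.6, -279.0, 83.6]
tcp_rot: [0.751, -0.66, -0.0, -0.0]
contact_force: [0.6, 0.1, -0.1]
grip_width: 30.9
grasp_force: 0.0
```

>>> drive_tool([
  [[0,0,0,0],[0,0,0,0],[0,0,0,0],[0,0,0,0],[0,0,0,0],[0,0,-4,0],[0,0,-10,0],[0,0,-15,0],[0,0,-20,0],[0,0,-20,0]],
], squeeze=50)

```text
time: 18.93
position: [463.4, -278.7, 153.9]
tcp_rot: [0.751, -0.66, -0.0, 0.0]
contact_force: [0.8, -0.2, -1.1]
grip_width: 19.8
grasp_force: 50.0
```

>>> drive_tool([
  [[0,0,-25,0],[0,0,-35,0],[0,0,-35,0],[-10,-5,-30,0],[-25,-12,-15,0],[-30,-15,0,0],[-30,-15,0,0],[-30,-15,0,0],[-30,-15,0,0],[-30,-15,0,0]],
])

```text
time: 19.77
position: [531.3, -82.1, 293.8]
tcp_rot: [0.751, -0.66, 0.0, -0.0]
contact_force: [1.3, -0.7, -0.7]
grip_width: 19.4
grasp_force: 50.0
```

>>> drive_tool([
  [[-20,-10,0,0],[-9,-4,0,0],[0,0,0,0],[0,0,0,0],[0,0,0,0],[0,0,0,0],[0,0,0,0],[0,0,0,0],[0,0,0,0],[0,0,0,0]],
])

```text
time: 20.6
position: [541.3, -53.6, 292.6]
tcp_rot: [0.751, -0.661, -0.0, 0.0]
contact_force: [0.0, -0.0, -1.8]
grip_width: 19.6
grasp_force: 50.0
```

```bash
cat > k.py <<'E'
from h import *
np.set_printoptions(precision=2,suppress=True)
p,r=pose();M=r.as_matrix();s=ctrl.observe();print(s["time"],p,np.degrees(np.arctan2(M[1,0],M[0,0])),"tool delta",M.T@(np.array([541.2,-52.3,p[2]])-p),np.array(s["contact_force"]),np.array(s["moment"]),s["grip_width"],np.array(s["joints"])[[0,5]])
E
python3 k.py
```

```text
20.6 [541.32 -53.62 292.65] -82.70046046074663 tool delta [-1.32 -0.05  0.  ] [ 0.02 -0.02 -1.79] [ 0.11 -0.02 -0.03] 19.634196940126934 [-0.3   2.71]
```

>>> drive_tool([
  [[-1.3,0,10,-3.8],[0,0,15,-3.8],[0,0,15,0],[0,0,10,0],[0,0,5,0],[0,0,3,0],[0,0,3,0],[0,0,3,0],[0,0,3,0],[0,0,0,0]],
])

```text
time: 21.43
position: [541.2, -51.9, 225.4]
tcp_rot: [0.793, -0.609, -0.0, 0.0]
contact_force: [-0.1, 0.2, -1.0]
grip_width: 19.8
grasp_force: 50.0
```

>>> drive_tool([
  [[0,0,2,0],[0,0,2,0],[0,0,2,0],[0,0,2,0],[0,0,2,0],[0,0,2,0],[0,0,1,0],[0,0,1,0],[0,0,0,0],[0,0,0,0]],
])

```text
time: 22.27
position: [541.3, -51.9, 211.6]
tcp_rot: [0.793, -0.609, -0.0, 0.0]
contact_force: [0.6, -0.1, -1.6]
grip_width: 19.4
grasp_force: 50.0
```

```bash
python3 k.py
```

```text
22.2667 [541.26 -51.93 211.61] -75.06002809410784 tool delta [0.34 0.15 0.  ] [ 0.6  -0.14 -1.6 ] [ 0.05 -0.08  0.05] 19.42293130541286 [-0.3   2.58]
```

No sideways contact and well centred, so I lower gently toward the rib tops.

>>> drive_tool([
  [[0,0,2,0],[0,0,2,0],[0,0,2,0],[0,0,1,0],[0,0,1,0],[0,0,1,0],[0,0,1,0],[0,0,0.5,0],[0,0,0,0],[0,0,0,0]],
])

```text
time: 23.1
position: [541.3, -51.9, 201.1]
tcp_rot: [0.793, -0.609, -0.0, 0.0]
contact_force: [0.8, -0.5, -2.5]
grip_width: 19.9
grasp_force: 50.0
```

```bash
python3 k.py
```

```text
23.1 [541.26 -51.9  201.07] -75.05794260359787 tool delta [0.37 0.16 0.  ] [ 0.78 -0.48 -2.46] [-0.06 -0.09  0.02] 19.88123500070505 [-0.3   2.58]
```

>>> drive_tool([
  [[0,0,0.6,0],[0,0,0.6,0],[0,0,0.6,0],[0,0,0.6,0],[0,0,0.6,0],[0,0,0.5,0],[0,0,0.5,0],[0,0,0,0],[0,0,0,0],[0,0,0,0]],
])

```text
time: 23.93
position: [541.2, -51.9, 197.1]
tcp_rot: [0.793, -0.609, -0.0, 0.0]
contact_force: [0.4, -0.5, -2.9]
grip_width: 20.2
grasp_force: 50.0
```

```bash
python3 k.py
```

```text
23.9333 [541.25 -51.88 197.07] -75.05837317452156 tool delta [ 0.39  0.16 -0.  ] [ 0.42 -0.46 -2.95] [-0.05 -0.1   0.04] 20.15038474986379 [-0.3   2.58]
```

>>> drive_tool([
  [[0,0,1,0],[0,0,1,0],[0,0,1,0],[0,0,1,0],[0,0,1,0],[0,0,1,0],[0,0,0,0],[0,0,0,0],[0,0,0,0],[0,0,0,0]],
])

```text
time: 24.77
position: [541.2, -51.9, 191.0]
tcp_rot: [0.793, -0.609, -0.0, 0.0]
contact_force: [0.2, -1.1, -2.7]
grip_width: 19.4
grasp_force: 50.0
```

```bash
python3 k.py
```

```text
24.7667 [541.19 -51.91 191.03] -75.05799388558565 tool delta [0.38 0.09 0.  ] [ 0.23 -1.05 -2.75] [-0.13 -0.03 -0.03] 19.441845429248847 [-0.3   2.58]
```

Meshed: it is 10 mm below the stop height with no resistance. Sliding on down.

>>> drive_tool([
  [[0,0,1.5,0],[0,0,1.5,0],[0,0,1.5,0],[0,0,1.5,0],[0,0,1.5,0],[0,0,1.5,0],[0,0,1,0],[0,0,1,0],[0,0,0,0],[0,0,0,0]],
])

```text
time: 25.6
position: [541.2, -51.9, 180.0]
tcp_rot: [0.793, -0.609, -0.0, 0.0]
contact_force: [0.0, -2.7, -1.6]
grip_width: 19.8
grasp_force: 50.0
```

>>> drive_tool([
  [[0,0,0.4,0],[0,0,0.4,0],[0,0,0.4,0],[0,0,0.4,0],[0,0,0.4,0],[0,0,0,0],[0,0,0,0],[0,0,0,0],[0,0,0,0],[0,0,0,0]],
])

```text
time: 26.43
position: [541.4, -51.9, 178.5]
tcp_rot: [0.793, -0.609, 0.0, -0.0]
contact_force: [-1.5, -1.9, 4.7]
grip_width: 19.7
grasp_force: 50.0
```

```bash
python3 k.py
```

```text
26.4333 [541.37 -51.92 178.49] -75.05528418707019 tool delta [ 0.33  0.26 -0.  ] [-1.46 -1.85  4.69] [-0.2   0.4   0.03] 19.658166270243683 [-0.3   2.58]
```

>>> drive_tool([
  [[0,0,0.4,0],[0,0,0.4,0],[0,0,0.4,0],[0,0,0.4,0],[0,0,0,0],[0,0,0,0],[0,0,0,0],[0,0,0,0],[0,0,0,0],[0,0,0,0]],
], squeeze=60)

```text
time: 27.27
position: [541.5, -52.0, 178.4]
tcp_rot: [0.793, -0.609, 0.001, -0.0]
contact_force: [-4.4, -0.6, 14.5]
grip_width: 19.4
grasp_force: 60.0
```

```bash
python3 k.py
```

```text
27.2667 [541.51 -51.95 178.42] -75.04660201849434 tool delta [ 0.25  0.39 -0.  ] [-4.45 -0.64 14.51] [-0.    1.21 -0.02] 19.39949889202446 [-0.3   2.58]
```

>>> drive_tool([
  [[0,0.3,0.4,0],[0,0,0.4,0],[0,0,0.4,0],[0,0,0.4,0],[0,0,0,0],[0,0,0,0],[0,0,0,0],[0,0,0,0],[0,0,0,0],[0,0,0,0]],
])

```text
time: 28.1
position: [541.5, -52.0, 178.4]
tcp_rot: [0.793, -0.609, 0.002, -0.001]
contact_force: [-6.8, 0.5, 23.2]
grip_width: 19.4
grasp_force: 60.0
```

```bash
python3 k.py
python3 - <<'E'
from h import *
t=cam("top");s=cam("scene")
a=cv2.resize(t["image"][130:260,90:330],(800,433),interpolation=cv2.INTER_CUBIC)
b=cv2.resize(s["image"][160:305,170:440],(310,167))
im=np.zeros((600,800,3),np.uint8);im[:433]=a;im[433:,:310]=b
cv2.imwrite("pics/k.png",im[:,:,::-1])
E
```

```text
28.1 [541.53 -51.99 178.37] -75.0400169392273 tool delta [ 0.22  0.4  -0.  ] [-6.8   0.45 23.24] [0.18 1.79 0.01] 19.4089828891659 [-0.3   2.58]
```

View pics/k.png

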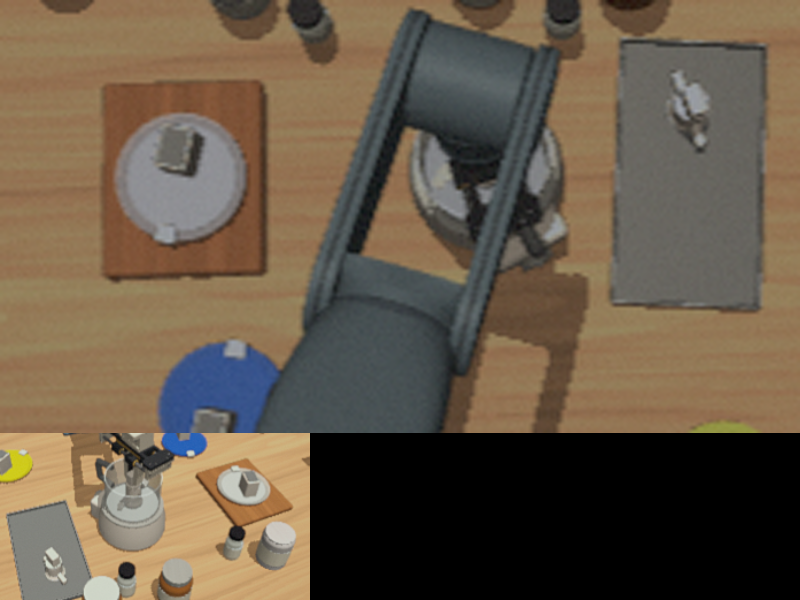

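The lid sits flat, right way up and well inside the board at (182,178). The blade is held down in the bowl at 178.4 mm TCP height, pressed with 23 N. The dough tool at (690,108) is undisturbed.

```bash
python3 -c "
from bench import ctrl;print(ctrl.finish_job())"
```

```text
the job is handed in; nothing more can be done
None
```

The job is handed in: the lid is flat and right way up on the board, the blade is meshed and fully home, still gripped and pressed onto its seat with about 23 N, and the last overhead view shows the dough tool and the other items in view where they were.

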